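Slide the stereo mount out of the jig and lay it on the light panel

TASK

The slide mounting jig holds two mounts side by side: take the stereo mount, the one with two windows, and slide it along its lane out over the jig's open edge until a third or so overhangs, so that it still lies flat on the jig. Then grip the overhanging end by its two sides, lift it well clear, and set it down flat in the middle of the light panel with its long side along the panel's long side. Do not let it fall or drop it from the air, and leave the single-window mount where it lies.

Things in the scene. Friction and masses are not known exactly. Their poses are not given: they have to be found in the camera images.
- stereo_mid (a point): The mount to move: flat rigid grey plastic, 44 mm (x) by 100 mm (y), 5 mm thick, 40 g, with TWO dark windows split by a 24 mm cross bar in the middle. The point is its centre, half-way up. It lies flat in either lane of the jig, its y along the lane, its front end 15 to 45 mm back from the open edge. It slides easily when its rear end is pushed.
- pano_mid (a point): The mount to leave alone: same material and size (44 x 100 x 5 mm), but with ONE long dark window and no cross bar in the middle. The point is its centre. It lies in the other lane.
- jig_lip (a point): Middle of the open edge of a fixed aluminium jig 138 mm wide, 270 long; the point is at bed height, 40 mm above the table. y points out over the free table, x along the edge. Two lanes 47 mm wide, centred at x = -33.5 and +33.5 mm, run back to y = -210 mm; rails 5 mm high, level with the mounts' tops, guard their sides. A toggle clamp stands behind, y = -220 to -345 mm, 60 mm above bed.
- panel_top (a point): Fixed slim light panel with a white top and aluminium rim, 100 mm (its x) by 150 mm (its y) by 12 mm high. The point is the centre of its top; y along its long side, pointing away from the jig.

How it is judged:
By the outcome, as a careful person would: the job done as asked, in the order asked, and still so for the second after the job is handed in, with the robot touching nothing.
It also fails if it takes over 53 s, if anything falls off the work surface, if the arm or the gripper's body presses on something with over 40 N, if the wrist force passes 120 N, or if a joint passes its speed limit or range.

ROBOT

A 7-joint arm with a two-finger parallel gripper is mounted at the origin on the work surface. World frame = base frame: x ahead of the robot, y to its left, z up, the work surface at z = 0. Lengths are in m, angles in rad, forces in N, time in s.
With the tool pointing down it reaches from about 0.425 to 0.875 m from the base axis. Payload 4.7 kg.
Tool frame: the origin (TCP) lies on the centre line of the jaws, within the pads' length; the fingertips stand 17 mm ahead of it and the grasp point (between the pads) lies 2 mm behind it; z points along the fingers, y is the direction in which the jaws open and shut (so a half turn about z gives the same grasp; the last joint's range is limited). The gripper opens to 85 mm and grips with 20 to 120 N. Pads are 22 mm wide; open, the fingers measure 114 mm over their backs; the gripper's body (76 mm by 85 mm) begins 54 mm behind the grasp point. The pads swing forward as they close: fully open they stand 13 mm farther back than shut.
Start: joints at [-1.173, 0.321, -0.07, 1.45, 0.023, 1.371, -0.057], TCP at [0.243, 0.603, 0.248] pointing down, gripper open.
Joint ranges: [-2.86, 2.86], [-0.3, 2.09], [-1.38, 1.24], [0.06, 2.45], [-1.56, 4.7], [0.09, 2.05], [-2.69, 2.69]. Speed limits (rad/s): [2.57, 2.57, 3.14, 3.14, 3.14, 3.14, 3.14].

INTERFACE

Orientations are given as a rotation vector (axis times angle).
In Python, from bench import arm, cams gives the robot as it stands.
- The arm moves only by the tool play_rows, never from a script. Its argument "series" is a list of rows, each an object with "offset": the shift along the tool's x, y, z in units of 25 mm (1.0 is 25 mm), a list of three; "rot": the turn, a rotation vector about the tool's x, y, z in degrees, a list of three; "grip": the finger opening in mm, from 0 to 85.4. A call has exactly 10 rows; each row shifts and turns the commanded pose from where the row before left it, along the tool's axes as they then stand; what a row does not reach is not made up. A row lasts 1/12 s, in which the tool goes at most 41.7 mm and 7.16 degrees, less where a joint would pass 70% of its speed; a pose out of reach is approached as far as the arm can. A call is refused whole if a number of a shift passes 1 or a number of a turn 7.16, either way. A call with a gripper value outside its range is refused whole. The fingers move at their own pace and stop on an object; "force" is the grip in N (left out, the last holds). Time passes only in rows, so rows that do not move let the fingers close, or fill a call up. It gives the time, the measured TCP pose, the force and the opening at its end, in the units of the state.
- arm.read_state(): the state, without advancing time (a new reading comes with each control period).
- cams.snapshot(name): name is "side" or "top"; returns a dict with "pixels" (480x640x3 uint8, red, green, blue), "mtx" (3x3 intrinsics, pixels), "distortion" ([k1, k2, p1, p2, k3] as OpenCV has them; the pictures are not rectified), "world_from_camera" (4x4, takes a point from camera to world coordinates). Camera axes: x right, y up, looking along -z (the intrinsics and any distortion apply to the point x, -y, -z); pixel columns grow to the right and rows downward; lengths in m; the calibration is good to about 2 mm. A picture is of the moment at which its call begins. There is no depth.
- arm.finish_job(): hands the job in, once; it reports no verdict.
The state is a dict: "time_s": time; "joints": joint angles; "qvel": joint speeds; "effort": joint torques, N m; "position": TCP position; "orientation": TCP orientation; "force": force on the tool from outside, world axes, zero at the start; "ft_torque": the same for the moment, N m; "finger_gap": opening from 0.0 (shut) to 1.0 (fully open).
Only numpy, scipy, OpenCV 4.12 (cv2) and the standard library are available. Lean on these libraries where they do the work, as an engineer would, in place of code of your own. Each camera call takes 0.05 s, during which the arm holds its last target. There are 200 camera calls.

## Working session

There is one attempt and no reset: what is moved stays moved. The work goes in short steps, Python scripts to look and compute and a tool call to move; the robot and the scene stay as the last step left them, time stands still between calls to the robot, and variables do not carry over. Pictures are saved under pics/ and viewed, about 8 in all and at most 12, crops included, and the job is handed in when it is done.

Besides the shell and the picture viewer there is one more tool, called after ">>>" as a command line: name --argument value ..., lists and objects as JSON in quotes. play_rows: Moves the arm, as the interface text tells. Its arguments: {"type":"object","properties":{"series":{"type":"array","items":{"type":"object","properties":{"offset":{"type":"array","items":{"type":"number"}},"rot":{"type":"array","items":{"type":"number"}},"grip":{"type":"number"}}}},"force":{"type":"number"}},"required":["series"]}

```bash
mkdir -p pics; ls
cat > h.py <<'E'
import numpy as np, cv2
from bench import arm, cams
def snap(n,f=None):
    s=cams.snapshot(n)
    s['pixels']=np.asarray(s['pixels'])
    if f: cv2.imwrite('pics/'+f,s['pixels'][:,:,::-1])
    return s
def rays(s,uv):
    uv=np.asarray(uv,float).reshape(-1,1,2)
    n=cv2.undistortPoints(uv,np.array(s['mtx']),np.array(s['distortion'])).reshape(-1,2)
    T=np.array(s['world_from_camera'])
    d=np.c_[n[:,0],-n[:,1],-np.ones(len(n))]@T[:3,:3].T
    return T[:3,3],d
def plane(s,uv,z):
    o,d=rays(s,uv); return o+d*((z-o[2])/d[:,2])[:,None]
def proj(s,P):
    T=np.linalg.inv(np.array(s['world_from_camera']));P=np.asarray(P,float).reshape(-1,3)
    c=P@T[:3,:3].T+T[:3,3]; c=c*[1,-1,-1]
    return cv2.projectPoints(c,np.zeros(3),np.zeros(3),np.array(s['mtx']),np.array(s['distortion']))[0].reshape(-1,2)
def tri(s1,u1,s2,u2):
    o1,d1=rays(s1,u1);o2,d2=rays(s2,u2);out=[]
    for a,b in zip(d1,d2):
        A=np.c_[a,-b];t=np.linalg.lstsq(A,o2-o1,rcond=None)[0]
        p,q=o1+a*t[0],o2+b*t[1]; out.append(np.r_[(p+q)/2,np.linalg.norm(p-q)])
    return np.array(out)
E
python3 - <<'E'
from h import *
np.set_printoptions(precision=4,suppress=True)
for n in('top','side'):
    s=snap(n,n+'0.png'); print(n,np.array(s['world_from_camera']),np.array(s['mtx']))
print(arm.read_state())
E
```

```text
pics
top [[ 0.1216  0.9706 -0.2075  0.4036]
 [-0.9926  0.1181 -0.0294  0.0516]
 [-0.004   0.2096  0.9778  0.803 ]
 [ 0.      0.      0.      1.    ]] [[617.8803   0.     319.5114]
 [  0.     617.8803 225.9395]
 [  0.       0.       1.    ]]
side [[ 0.7813  0.4416 -0.441   0.2456]
 [-0.6237  0.5267 -0.5775 -0.3398]
 [-0.0227  0.7263  0.687   0.5349]
 [ 0.      0.      0.      1.    ]] [[462.3305   0.     322.746 ]
 [  0.     462.3305 237.3649]
 [  0.       0.       1.    ]]
{'time_s': 0.1, 'joints': array([-1.1729,  0.3217, -0.0701,  1.4516,  0.0226,  1.3708, -0.0569]), 'qvel': array([ 0.0027, -0.0011, -0.0005, -0.004 ,  0.0016,  0.0009, -0.0011]), 'effort': array([  0.0001, -49.4877,  -0.3838, -31.5212,   0.0129,   0.0075,
         0.    ]), 'position': array([0.2432, 0.6023, 0.2473]), 'orientation': array([-0.599 , -3.0837,  0.0026]), 'force': array([-0.9085,  0.1464,  0.5922]), 'ft_torque': array([-0.0131, -0.0258,  0.0375]), 'finger_gap': 1.0024283174429187}
```

View pics/top0.png

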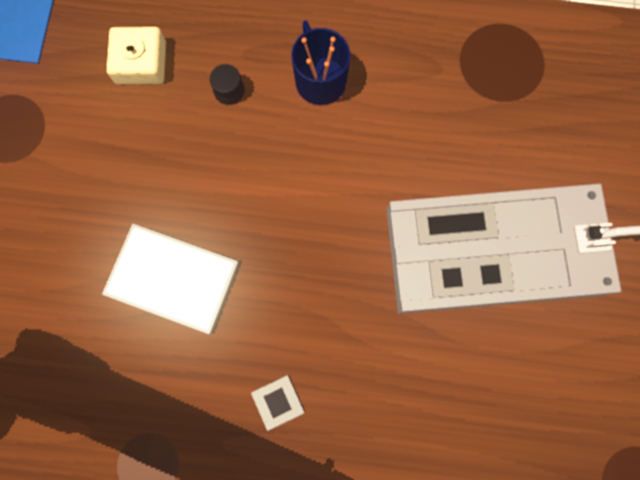

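View pics/side0.png

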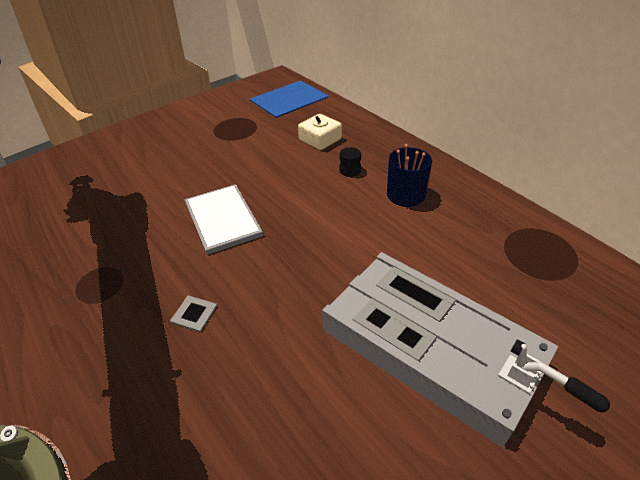

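The top view shows the jig at right with its open edge facing left, about (390,205)-(400,310). The stereo mount is in the lower lane with windows near (452,278) and (490,274), the pano mount is at (457,223), and the panel is at (171,278). The side view agrees, with stereo windows at (378,318) and (409,338) and the panel at (223,217).

```bash
cat > m.py <<'E'
from h import *
np.set_printoptions(precision=4,suppress=True)
def blobs(mask,roi,amin):
    m=np.zeros_like(mask);x0,y0,x1,y1=roi;m[y0:y1,x0:x1]=mask[y0:y1,x0:x1]
    cs,_=cv2.findContours(m,cv2.RETR_EXTERNAL,cv2.CHAIN_APPROX_NONE)
    return [c for c in cs if cv2.contourArea(c)>amin]
def quad(c):
    c=cv2.convexHull(c)
    for e in np.linspace(.01,.1,40):
        q=cv2.approxPolyDP(c,e*cv2.arcLength(c,True),True)
        if len(q)==4: return q.reshape(4,2).astype(float)
def refine(c,q):  # fit lines to contour points near each side, intersect
    p=c.reshape(-1,2).astype(float);L=[]
    for i in range(4):
        a,b=q[i],q[(i+1)%4];u=(b-a)/np.linalg.norm(b-a);r=p-a
        t=r@u;d=np.abs(r@[-u[1],u[0]]);k=(d<3)&(t>.12*np.linalg.norm(b-a))&(t<.88*np.linalg.norm(b-a))
        vx,vy,x,y=cv2.fitLine(p[k].astype(np.float32),cv2.DIST_HUBER,0,.01,.01).ravel();L.append(np.cross([x,y,1],[x+vx,y+vy,1]))
    o=[]
    for i in range(4):
        h=np.cross(L[i-1],L[i]);o.append(h[:2]/h[2])
    return np.array(o)
def cen(c):
    m=cv2.moments(c);return np.array([m['m10'],m['m01']])/m['m00']
E
python3 - <<'E'
from m import *
R={}
for n,rw,rp in(('top',(410,200,530,300),(90,210,250,345)),('side',(350,262,450,350),(170,175,275,262))):
    s=snap(n);I=s['pixels'];g=I.max(2)
    dark=((g<70)*255).astype(np.uint8)
    W=sorted(blobs(dark,rw,80),key=lambda c:cen(c)[0])
    for c in W: print(n,'win',cen(c),cv2.contourArea(c))
    hsv=cv2.cvtColor(I,cv2.COLOR_RGB2HSV)
    wh=(((hsv[...,1]<60)&(g>215))*255).astype(np.uint8)
    P=blobs(wh,rp,500)
    for c in P: q=refine(c,quad(c));print(n,'panel',q.round(1).tolist(),cv2.contourArea(c))
    gr=((hsv[...,1]<70)&(g>90)).astype(np.uint8)*255
    J=max(blobs(gr,(380,170,625,320) if n=='top' else (318,245,565,450),3000),key=cv2.contourArea)
    print(n,'jig',quad(J).tolist(),cv2.contourArea(J))
    R[n]=(s,[cen(c) for c in W],q)
    cv2.imwrite('pics/z_%s.png'%n,cv2.resize(I[180:320,370:640] if n=='top' else I[245:385,318:528],None,fx=3 if n=='top' else 3.8,fy=3 if n=='top' else 3.8,interpolation=cv2.INTER_CUBIC)[:600,:800,::-1])
t,s=R['top'],R['side']
print('panel plane',plane(t[0],t[2],.012),'\n',plane(s[0],s[2],.012))
for k in t[1]: print('w top@.045',plane(t[0],[k],.045))
for k in s[1]: print('w side@.045',plane(s[0],[k],.045))
E
```

```text
top win [456.4267 223.06  ] 735.5
top win [490.3388 273.933 ] 211.5
top panel [[132.7, 223.8], [236.6, 261.4], [208.7, 333.3], [102.3, 293.7]] 8560.0
top jig [[619.0, 291.0], [398.0, 311.0], [390.0, 202.0], [599.0, 184.0]] 24182.0
side win [378.0461 317.8509] 228.0
side win [409.4052 336.8958] 257.5
side win [415.3613 292.2167] 607.5
side panel [[233.4, 185.5], [258.1, 229.3], [207.5, 246.2], [187.4, 199.2]] 2533.0
side jig [[322.0, 310.0], [381.0, 252.0], [564.0, 384.0], [512.0, 430.0]] 18739.0
panel plane [[0.5447 0.3192 0.012 ]
 [0.512  0.1762 0.012 ]
 [0.4169 0.1975 0.012 ]
 [0.4497 0.3411 0.012 ]] 
 [[0.5406 0.3201 0.012 ]
 [0.5099 0.1854 0.012 ]
 [0.4234 0.2047 0.012 ]
 [0.4538 0.34   0.012 ]]
w top@.045 [[ 0.5889 -0.0958  0.045 ]]
w top@.045 [[ 0.5299 -0.1422  0.045 ]]
w side@.045 [[ 0.5201 -0.0937  0.045 ]]
w side@.045 [[ 0.5299 -0.1407  0.045 ]]
w side@.045 [[ 0.5891 -0.095   0.045 ]]
```

View pics/z_top.png

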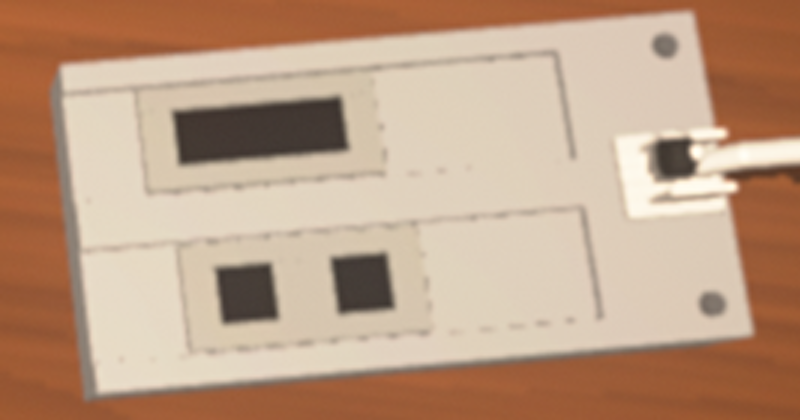

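The crop shows the stereo mount's outline between about (430,261) and (514,290) in full-picture pixels, with thin shadow lines at its ends. Next I'll measure the window centroids, the lane direction and the lip from both views.

Run:
```python
from m import *
R={}
for n,rw in(('top',(415,200,525,300)),('side',(350,262,450,350))):
    s=snap(n);I=s['pixels'];g=I.max(2)
    W=[c for c in blobs(((g<100)*255).astype(np.uint8),rw,120)]
    W=sorted(W,key=lambda c:cen(c)[0]);print(n,[(cen(c).round(1),cv2.contourArea(c)) for c in W])
    if n=='top':W=sorted(W,key=lambda c:(cen(c)[1]<250,cen(c)[0]))
    c=[cen(c) for c in W]
    hsv=cv2.cvtColor(I,cv2.COLOR_RGB2HSV)
    gr=((hsv[...,1]<80)&(g>(170 if n=='top' else 125))).astype(np.uint8)*255
    J=max(blobs(gr,(380,170,625,320) if n=='top' else (318,245,565,450),3000),key=cv2.contourArea)
    q=quad(J); q=q[np.argsort(q[:,0])]; print(n,'jig',q.tolist())
    print(plane(s,q,.045)); R[n]=(s,c)
a,b=R['top'],R['side']
t=tri(a[0],a[1],b[0],b[1]);print('tri',t)
d=t[0,:2]-t[1,:2];print('stereo mid',t[:2,:3].mean(0),'dir',np.degrees(np.arctan2(d[1],d[0])),np.linalg.norm(d))
I=a[0]['pixels'].max(2)
# gray profile along lane in top picture at plane .045
m=t[:2,:3].mean(0);u=d/np.linalg.norm(d);v=np.array([u[1],-u[0]])
import sys
G=cv2.cvtColor(a[0]['pixels'],cv2.COLOR_RGB2GRAY).astype(np.float32)
S=np.arange(-75,110,1.5)
prof=[]
for k in S:
    P=[np.r_[m[:2]+u*k/1e3+v*o/1e3,.045] for o in range(-17,18,2) if abs(o)>14 or True]
    uv=proj(a[0],P).astype(np.float32); prof.append(cv2.remap(G,uv[:,0][None],uv[:,1][None],cv2.INTER_LINEAR)[0,[0,1,-2,-1]].mean())
print(' '.join('%d:%d'%(k,p) for k,p in zip(S,prof)))
```

```text
top [(array([451.8, 277.5]), 264.0), (array([456.4, 223.1]), 841.0), (array([490.3, 273.9]), 266.0)]
top jig [[392.0, 201.0], [402.0, 310.0], [599.0, 184.0], [620.0, 291.0]]
[[ 0.6076 -0.0128  0.045 ]
 [ 0.4727 -0.0382  0.045 ]
 [ 0.6617 -0.2723  0.045 ]
 [ 0.528  -0.3017  0.045 ]]
side [(array([360.8, 342.2]), 324.0), (array([377.9, 317.9]), 243.0), (array([409.4, 336.9]), 274.0), (array([415.5, 292.2]), 631.5)]
side jig [[322.0, 310.0], [381.0, 252.0], [512.0, 430.0], [564.0, 383.0]]
[[ 0.4719 -0.0369  0.045 ]
 [ 0.6068 -0.0085  0.045 ]
 [ 0.5276 -0.2994  0.045 ]
 [ 0.6223 -0.3064  0.045 ]]
tri [[ 0.5108 -0.095   0.0084  0.032 ]
 [ 0.5083 -0.1223  0.0926  0.0302]
 [ 0.5993 -0.1069 -0.05    0.0282]]
stereo mid [ 0.5096 -0.1087  0.0505] dir 84.89199618936478 0.027409904102380624
-75:159 -73:159 -72:159 -70:159 -69:159 -67:159 -66:159 -64:159 -63:159 -61:156 -60:153 -58:152 -57:153 -55:153 -54:154 -52:153 -51:154 -49:154 -48:153 -46:140 -45:117 -43:102 -42:95 -40:91 -39:88 -37:86 -36:84 -34:85 -33:88 -31:90 -30:93 -28:97 -27:103 -25:108 -24:117 -22:141 -21:176 -19:196 -18:202 -16:204 -15:206 -13:207 -12:207 -10:208 -9:208 -7:208 -6:208 -4:208 -3:207 -1:208 0:208 1:208 3:195 4:166 6:143 7:137 9:137 10:135 12:133 13:133 15:135 16:134 18:133 19:130 21:129 22:129 24:129 25:135 27:150 28:176 30:195 31:199 33:194 34:195 36:206 37:210 39:210 40:210 42:207 43:202 45:210 46:217 48:218 49:219 51:218 52:219 54:219 55:219 57:218 58:218 60:218 61:217 63:218 64:216 66:213 67:211 69:207 70:207 72:208 73:209 75:202 76:185 78:171 79:170 81:168 82:164 84:157 85:136 87:121 88:118 90:117 91:113 93:109 94:108 96:108 97:108 99:108 100:107 102:107 103:107 105:106 106:106 108:106 109:106
```

Run:
```python
from m import *
a=snap('top');b=snap('side')
t=tri(a,[[451.8,277.5],[490.3,273.9],[456.4,223.1]],b,[[377.9,317.9],[409.4,336.9],[415.5,292.2]]);print(t)
d=t[0,:2]-t[1,:2];print('mid',t[:2,:3].mean(0),'dirW',np.degrees(np.arctan2(d[1],d[0])))
# jig corners tri (rail tops)
q=tri(a,[[391.5,201.5],[400.5,310.5],[599,184],[620,291]],b,[[381,252],[322,310],[564,384],[512,430]]);print(q)
q=plane(a,[[391.5,201.5],[400.5,310.5],[599,184],[620,291]],.045)
for i,j in((0,2),(1,3)):
  e=q[i]-q[j];print('jig dir',np.degrees(np.arctan2(e[1],e[0])),np.linalg.norm(e))
m=t[:2,:3].mean(0);th=np.radians(102);u=np.array([np.cos(th),np.sin(th)]);v=np.array([u[1],-u[0]])
G=cv2.cvtColor(a['pixels'],cv2.COLOR_RGB2GRAY).astype(np.float32)
S=np.arange(-70,110,1.5);O=np.r_[-18.:-13:1,14.:19:1]
P=np.array([[np.r_[m[:2]+u*k/1e3+v*o/1e3,.045] for o in O] for k in S])
uv=proj(a,P).astype(np.float32).reshape(len(S),len(O),2)
p=cv2.remap(G,uv[...,0],uv[...,1],cv2.INTER_LINEAR).mean(1)
print(' '.join('%d:%d'%z for z in zip(S,p)))
S=np.arange(-50,100,1.5)
P=np.array([[np.r_[m[:2]+u*k/1e3+v*o/1e3,.045] for k in (-5,-3,0,3,5,)] for o in S])
uv=proj(a,P).astype(np.float32).reshape(len(S),5,2);p=cv2.remap(G,uv[...,0],uv[...,1],cv2.INTER_LINEAR).mean(1)
print('across',' '.join('%d:%d'%z for z in zip(S,p)))
tp=tri(a,[[132.7,223.8],[236.6,261.4],[208.7,333.3],[102.3,293.7]],b,[[233.4,185.5],[258.1,229.3],[207.5,246.2],[187.4,199.2]])
print('panel',tp,tp.mean(0))
```

```text
[[ 0.5191 -0.0948  0.0471  0.0007]
 [ 0.5293 -0.1415  0.0467  0.0007]
 [ 0.5886 -0.0956  0.046   0.0001]]
mid [ 0.5242 -0.1181  0.0469] dirW 102.3213653114009
[[ 0.605  -0.0114  0.0487  0.002 ]
 [ 0.472  -0.0366  0.0445  0.0002]
 [ 0.686  -0.3037 -0.0349  0.0071]
 [ 0.527  -0.3001  0.0474  0.0016]]
jig dir 101.89967685307421 0.2658390822082543
jig dir 101.95098806712033 0.2711836874563375
-70:210 -68:210 -67:210 -65:210 -64:210 -62:211 -61:211 -59:211 -58:211 -56:211 -55:211 -53:211 -52:209 -50:202 -49:198 -47:199 -46:199 -44:199 -43:199 -41:199 -40:199 -38:199 -37:199 -35:198 -34:198 -32:199 -31:199 -29:199 -28:199 -26:198 -25:198 -23:198 -22:198 -20:198 -19:199 -17:199 -16:199 -14:199 -13:199 -11:200 -10:200 -8:200 -7:200 -5:200 -4:200 -2:200 -1:200 0:200 2:200 3:200 5:200 6:201 8:200 9:200 11:201 12:201 14:200 15:200 17:200 18:200 20:200 21:200 23:201 24:202 26:202 27:202 29:202 30:201 32:201 33:201 35:202 36:202 38:202 39:203 41:202 42:202 44:203 45:203 47:201 48:188 50:190 51:212 53:218 54:218 56:217 57:218 59:218 60:218 62:218 63:219 65:218 66:218 68:218 69:219 71:218 72:218 74
[... 345 characters left out ...]
3 -18:200 -17:200 -15:200 -14:200 -12:200 -11:200 -9:200 -8:200 -6:200 -5:200 -3:200 -2:200 0:200 1:200 2:200 4:200 5:200 7:200 8:201 10:200 11:200 13:200 14:200 16:201 17:200 19:201 20:201 22:196 23:187 25:198 26:212 28:214 29:214 31:214 32:214 34:214 35:213 37:213 38:213 40:213 41:214 43:210 44:193 46:181 47:192 49:200 50:200 52:200 53:199 55:179 56:126 58:73 59:57 61:59 62:59 64:59 65:58 67:58 68:58 70:58 71:58 73:57 74:57 76:56 77:63 79:107 80:164 82:194 83:199 85:198 86:198 88:194 89:179 91:176 92:198 94:210 95:212 97:211 98:211
panel [[0.543  0.3201 0.0114 0.0041]
 [0.5082 0.1759 0.0205 0.0056]
 [0.4184 0.195  0.0219 0.0036]
 [0.4516 0.34   0.0128 0.0042]] [0.4803 0.2578 0.0167 0.0044]
```

```bash
cat > go.py <<'E'
import sys
from m import *
from scipy.spatial.transform import Rotation as Ro
def plan(p,yaw):  # yaw = world angle of tool y (deg); prints tool z-turn then offset after the turn
    s=arm.read_state();R=Ro.from_rotvec(s['orientation']);M=R.as_matrix()
    y=np.degrees(np.arctan2(M[1,1],M[0,1]));dz=-((yaw-y+90)%180-90)
    t=np.radians(yaw if abs(((yaw-y+180)%360)-180)<=90 else yaw+180)
    Y=np.array([np.cos(t),np.sin(t),0]);Z=np.array([0,0,-1.]);T=np.c_[np.cross(Y,Z),Y,Z]
    tilt=(Ro.from_matrix(M).inv()*Ro.from_matrix(T)).as_rotvec(degrees=True)
    print('t',s['time_s'],'pos',s['position'],'yaw',y,'turn',tilt,'units',T.T@(np.array(p)-s['position'])/.025,'F',s['force'],'gap',s['finger_gap']*85.4)
U=np.array([np.cos(np.radians(102)),np.sin(np.radians(102))]);MID=np.array([.5244,-.118])
def lane(k): return MID+U*k/1e3
E
python3 -c "
from go import *
print(lane(-68));plan([*lane(-68),.10],12)"
```

```text
[ 0.5385 -0.1845]
t 0.4 pos [0.2434 0.6026 0.2482] yaw 68.01080818294214 turn [-0.0144  0.0106 56.0108] units [-33.2524   5.0021   5.9266] F [ 0.4457  0.2903 -0.023 ] gap 85.27143323136583
```

>>> play_rows --series '[{"rot": [0, 0, 7], "offset": [0, 0, 0], "grip": 0}, {"rot": [0, 0, 7], "offset": [0, 0, 0], "grip": 0}, {"rot": [0, 0, 7], "offset": [0, 0, 0], "grip": 0}, {"rot": [0, 0, 7], "offset": [0, 0, 0], "grip": 0}, {"rot": [0, 0, 7], "offset": [0, 0, 0], "grip": 0}, {"rot": [0, 0, 7], "offset": [0, 0, 0], "grip": 0}, {"rot": [0, 0, 7], "offset": [0, 0, 0], "grip": 0}, {"rot": [0, 0, 7], "offset": [0, 0, 0], "grip": 0}, {"rot": [0, 0, 0], "offset": [-0.5, 0.3, 0], "grip": 0}, {"rot": [0, 0, 0], "offset": [-1, 0.3, 0], "grip": 0}]' --force 50

```text
time_s: 1.23
position: [0.2642, 0.5705, 0.2477]
orientation: [-1.966, -2.449, -0.0]
force: [0.1, -0.9, -0.2]
finger_gap: 0.003
```

>>> play_rows --series '[{"rot": [0, 0, 0], "offset": [-1, 0.4, 0], "grip": 0}, {"rot": [0, 0, 0], "offset": [-1, 0.4, 0], "grip": 0}, {"rot": [0, 0, 0], "offset": [-1, 0.4, 0], "grip": 0}, {"rot": [0, 0, 0], "offset": [-1, 0.4, 0], "grip": 0}, {"rot": [0, 0, 0], "offset": [-1, 0.4, 0], "grip": 0}, {"rot": [0, 0, 0], "offset": [-1, 0.4, 0], "grip": 0}, {"rot": [0, 0, 0], "offset": [-1, 0.4, 0], "grip": 0}, {"rot": [0, 0, 0], "offset": [-1, 0.4, 0], "grip": 0}, {"rot": [0, 0, 0], "offset": [-1, 0.4, 0], "grip": 0}, {"rot": [0, 0, 0], "offset": [-1, 0.4, 0], "grip": 0}]'

```text
time_s: 2.07
position: [0.4168, 0.343, 0.2485]
orientation: [1.973, 2.445, 0.001]
force: [0.3, 0.5, 0.5]
finger_gap: -0.001
```

>>> play_rows --series '[{"rot": [0, 0, 0], "offset": [-1, 0, 0], "grip": 0}, {"rot": [0, 0, 0], "offset": [-1, 0, 0], "grip": 0}, {"rot": [0, 0, 0], "offset": [-1, 0, 0], "grip": 0}, {"rot": [0, 0, 0], "offset": [-1, 0, 0], "grip": 0}, {"rot": [0, 0, 0], "offset": [-1, 0, 0], "grip": 0}, {"rot": [0, 0, 0], "offset": [-1, 0, 0], "grip": 0}, {"rot": [0, 0, 0], "offset": [-1, 0, 0], "grip": 0}, {"rot": [0, 0, 0], "offset": [-1, 0, 0], "grip": 0}, {"rot": [0, 0, 0], "offset": [-1, 0, 0], "grip": 0}, {"rot": [0, 0, 0], "offset": [-1, 0, 0], "grip": 0}]'

```text
time_s: 2.9
position: [0.4676, 0.0985, 0.2485]
orientation: [-1.973, -2.445, -0.001]
force: [-0.1, -0.3, -0.5]
finger_gap: -0.001
```

```bash
python3 -c "
from go import *
plan([*lane(-68),.10],12)"
```

```text
t 2.9 pos [0.4676 0.0985 0.2485] yaw 12.191771859269625 turn [ 0.0246 -0.0201  0.1918] units [-11.6618   0.4202   5.9385] F [-0.1351 -0.2683 -0.494 ] gap -0.11246140663466372
```

>>> play_rows --series '[{"rot": [0, 0, 0.2], "offset": [-1, 0, 0], "grip": 0}, {"rot": [0, 0, 0], "offset": [-1, 0, 0], "grip": 0}, {"rot": [0, 0, 0], "offset": [-1, 0, 0], "grip": 0}, {"rot": [0, 0, 0], "offset": [-1, 0, 0], "grip": 0}, {"rot": [0, 0, 0], "offset": [-1, 0, 0], "grip": 0}, {"rot": [0, 0, 0], "offset": [-1, 0.2, 0], "grip": 0}, {"rot": [0, 0, 0], "offset": [-1, 0.2, 0], "grip": 0}, {"rot": [0, 0, 0], "offset": [-1, 0, 0], "grip": 0}, {"rot": [0, 0, 0], "offset": [-1, 0, 0], "grip": 0}, {"rot": [0, 0, 0], "offset": [-1, 0, 0], "grip": 0}]'

```text
time_s: 3.73
position: [0.5282, -0.144, 0.2485]
orientation: [1.977, 2.441, 0.001]
force: [0.0, -0.2, -0.0]
finger_gap: -0.001
```

>>> play_rows --series '[{"rot": [0, 0, 0], "offset": [-0.8, 0, 0.5], "grip": 0}, {"rot": [0, 0, 0], "offset": [-0.2, 0, 0.8], "grip": 0}, {"rot": [0, 0, 0], "offset": [0, 0, 0.8], "grip": 0}, {"rot": [0, 0, 0], "offset": [0, 0, 0.8], "grip": 0}, {"rot": [0, 0, 0], "offset": [0, 0, 0.8], "grip": 0}, {"rot": [0, 0, 0], "offset": [0, 0, 0.8], "grip": 0}, {"rot": [0, 0, 0], "offset": [0, 0, 0.7], "grip": 0}, {"rot": [0, 0, 0], "offset": [0, 0, 0.4], "grip": 0}, {"rot": [0, 0, 0], "offset": [0, 0, 0.2], "grip": 0}, {"rot": [0, 0, 0], "offset": [0, 0, 0], "grip": 0}]'

```text
time_s: 4.57
position: [0.5331, -0.1665, 0.1026]
orientation: [-1.979, -2.438, 0.001]
force: [-0.3, 0.1, 0.7]
finger_gap: 0.002
```

```bash
python3 -c "
from go import *
plan([*lane(-68),.059],12)
a=snap('top');b=snap('side','side1.png')['pixels']
cv2.imwrite('pics/v1.png',np.hstack([cv2.resize(a['pixels'][180:320,380:620],None,fx=1.65,fy=1.65),cv2.resize(b[230:460,300:600],(400,231))[:231]])[:,:,::-1] if 0 else np.vstack([cv2.resize(a['pixels'][170:320,380:620],(480,300)),cv2.resize(b[250:450,300:620],(480,300))])[:,:,::-1])"
```

```text
t 4.5667 pos [ 0.5331 -0.1665  0.1026] yaw 11.864574272242239 turn [-0.0813 -0.027  -0.1354] units [-0.7483  0.0634  1.7459] F [-0.3277  0.0898  0.6817] gap 0.16568959648355464
```

View pics/v1.png

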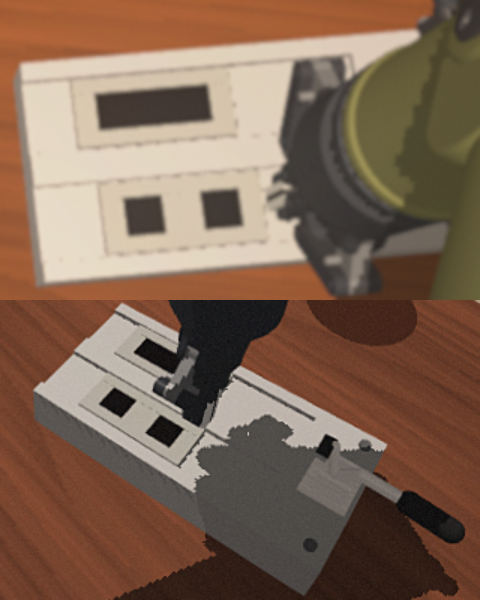

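The gripper hangs just behind the stereo mount's rear end, over its lane. It still has to go 19 mm farther back, and then down.

>>> play_rows --series '[{"rot": [0, 0, 0], "offset": [-0.4, 0.06, 0], "grip": 0}, {"rot": [0, 0, 0], "offset": [-0.35, 0, 0], "grip": 0}, {"rot": [0, 0, 0], "offset": [0, 0, 0], "grip": 0}, {"rot": [0, 0, 0], "offset": [0, 0, 0.5], "grip": 0}, {"rot": [0, 0, 0], "offset": [0, 0, 0.5], "grip": 0}, {"rot": [0, 0, 0], "offset": [0, 0, 0.3], "grip": 0}, {"rot": [0, 0, 0], "offset": [0, 0, 0.16], "grip": 0}, {"rot": [0, 0, 0], "offset": [0, 0, 0], "grip": 0}, {"rot": [0, 0, 0], "offset": [0, 0, 0], "grip": 0}, {"rot": [0, 0, 0], "offset": [0, 0, 0], "grip": 0}]'

```text
time_s: 5.5
position: [0.5395, -0.1843, 0.067]
orientation: [1.981, 2.438, 0.0]
force: [1.1, 0.6, -0.4]
finger_gap: 0.002
```

```bash
python3 -c "
from go import *
plan([*lane(-68),.059],12)"
```

```text
t 5.5 pos [ 0.5395 -0.1843  0.067 ] yaw 11.818776640778704 turn [ 0.0249  0.0138 -0.1812] units [-0.0013 -0.039   0.321 ] F [ 1.0897  0.6002 -0.4118] gap 0.19022249852017034
```

>>> play_rows --series '[{"rot": [0, 0, 0], "offset": [0, 0, 0.1], "grip": 0}, {"rot": [0, 0, 0], "offset": [0, 0, 0.1], "grip": 0}, {"rot": [0, 0, 0], "offset": [0, 0, 0.04], "grip": 0}, {"rot": [0, 0, 0], "offset": [0, 0, 0.04], "grip": 0}, {"rot": [0, 0, 0], "offset": [0, 0, 0.04], "grip": 0}, {"rot": [0, 0, 0], "offset": [0, 0, 0.02], "grip": 0}, {"rot": [0, 0, 0], "offset": [0, 0, 0], "grip": 0}, {"rot": [0, 0, 0], "offset": [0, 0, 0], "grip": 0}, {"rot": [0, 0, 0], "offset": [0, 0, 0], "grip": 0}, {"rot": [0, 0, 0], "offset": [0, 0, 0], "grip": 0}]'

```text
time_s: 6.33
position: [0.5393, -0.1842, 0.0584]
orientation: [1.981, 2.438, 0.0]
force: [-0.5, 0.1, -0.0]
finger_gap: 0.003
```

```bash
python3 -c "
from go import *
plan([*lane(-68),.0585],12)
b=snap('side')['pixels']
cv2.imwrite('pics/v2.png',cv2.resize(b[280:400,360:520],(800,600),interpolation=2)[:,:,::-1])"
```

```text
t 6.3333 pos [ 0.5393 -0.1842  0.0584] yaw 11.81156588172777 turn [ 0.0144 -0.     -0.1884] units [-0.0042 -0.0325 -0.0035] F [-0.5063  0.0925 -0.0399] gap 0.25007095217784114
```

View pics/v2.png

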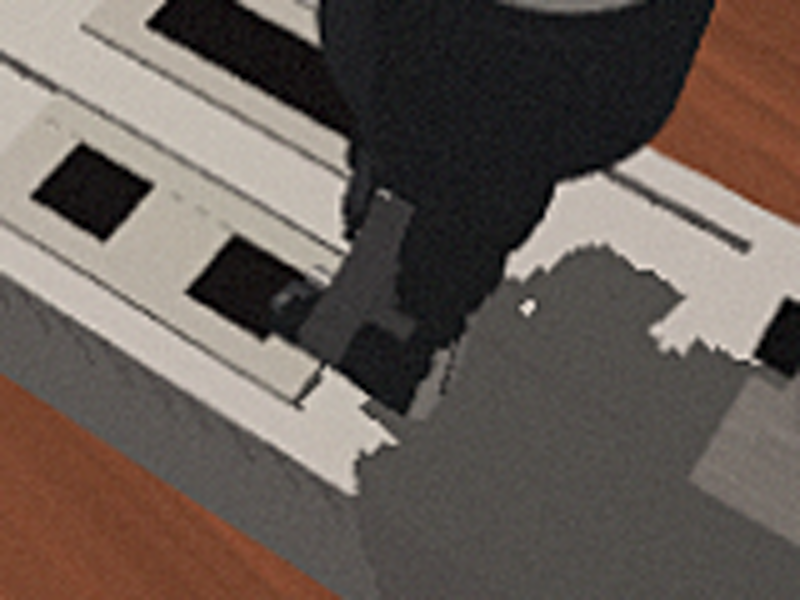

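The fingertip sits in the lane just behind the mount's rear edge, near (310,350) in the crop. I'll lower it 0.7 mm more and push in stages.

>>> play_rows --series '[{"rot": [0, 0, -0.2], "offset": [0, 0, 0.03], "grip": 0}, {"rot": [0, 0, 0], "offset": [0.15, 0, 0], "grip": 0}, {"rot": [0, 0, 0], "offset": [0.15, 0, 0], "grip": 0}, {"rot": [0, 0, 0], "offset": [0.15, 0, 0], "grip": 0}, {"rot": [0, 0, 0], "offset": [0.15, 0, 0], "grip": 0}, {"rot": [0, 0, 0], "offset": [0.15, 0, 0], "grip": 0}, {"rot": [0, 0, 0], "offset": [0.15, 0, 0], "grip": 0}, {"rot": [0, 0, 0], "offset": [0.15, 0, 0], "grip": 0}, {"rot": [0, 0, 0], "offset": [0.1, 0, 0], "grip": 0}, {"rot": [0, 0, 0], "offset": [0.05, 0, 0], "grip": 0}]'

```text
time_s: 7.22
position: [0.533, -0.1543, 0.0576]
orientation: [-1.976, -2.442, -0.0]
force: [0.1, 0.3, 0.4]
finger_gap: -0.002
```

```bash
cat > chk.py <<'E'
from go import *
plan([*lane(11),.0577],12)
a=snap('top');b=snap('side')
I=a['pixels'];g=I.max(2)
for n,s,roi in(('top',a,(395,258,515,300)),('side',b,(325,268,450,352))):
    for c in blobs((s['pixels'].max(2)<80).astype(np.uint8)*255,roi,60):
        x=plane(s,[cen(c)],.0455)[0];d=(x[:2]-MID)*1e3
        print(n,cen(c),cv2.contourArea(c),'lane y',d@U,'x',d@[U[1],-U[0]])
E
python3 chk.py
```

```text
t 7.2167 pos [ 0.533  -0.1543  0.0576] yaw 12.045435016497576 turn [ 0.008  -0.0129  0.0454] units [ 1.9315 -0.0341 -0.0043] F [0.1493 0.3442 0.3821] gap -0.13999296447907167
top [432.1774 279.1068] 234.0 lane y 47.546898687689016 x 0.2255940094462563
top [470.8614 275.517 ] 240.5 lane y -0.49017804272690507 x 0.4269038419094945
top [507.7352 274.7827] 403.5 lane y -45.90416592047128 x -2.6900727496363945
side [362.7689 308.5269] 213.5 lane y 49.13399427818199 x 0.5946979939731865
side [420.9178 301.2053] 3110.0 lane y -5.205800472471773 x 58.805392509284424
```

>>> play_rows --series '[{"rot": [0, 0, 0], "offset": [0.08, 0, 0], "grip": 0}, {"rot": [0, 0, 0], "offset": [0.12, 0, 0], "grip": 0}, {"rot": [0, 0, 0], "offset": [0.12, 0, 0], "grip": 0}, {"rot": [0, 0, 0], "offset": [0.12, 0, 0], "grip": 0}, {"rot": [0, 0, 0], "offset": [0.12, 0, 0], "grip": 0}, {"rot": [0, 0, 0], "offset": [0.12, 0, 0], "grip": 0}, {"rot": [0, 0, 0], "offset": [0.12, 0, 0], "grip": 0}, {"rot": [0, 0, 0], "offset": [0.12, 0, 0], "grip": 0}, {"rot": [0, 0, 0], "offset": [0.12, 0, 0], "grip": 0}, {"rot": [0, 0, 0], "offset": [0.12, 0, 0], "grip": 0}]'

```text
time_s: 8.15
position: [0.5269, -0.1262, 0.0576]
orientation: [1.977, 2.442, 0.0]
force: [0.3, 0.2, 0.5]
finger_gap: -0.002
```

>>> play_rows --series '[{"rot": [0, 0, 0], "offset": [0.12, 0, 0], "grip": 0}, {"rot": [0, 0, 0], "offset": [0.12, 0, 0], "grip": 0}, {"rot": [0, 0, 0], "offset": [0.12, 0, 0], "grip": 0}, {"rot": [0, 0, 0], "offset": [0.1, 0, 0], "grip": 0}, {"rot": [0, 0, 0], "offset": [0.1, 0, 0], "grip": 0}, {"rot": [0, 0, 0], "offset": [0.08, 0, 0], "grip": 0}, {"rot": [0, 0, 0], "offset": [0.06, 0, 0], "grip": 0}, {"rot": [0, 0, 0], "offset": [0.04, 0, 0], "grip": 0}, {"rot": [0, 0, 0], "offset": [0.02, 0, 0], "grip": 0}, {"rot": [0, 0, 0], "offset": [0, 0, 0], "grip": 0}]'

```text
time_s: 8.98
position: [0.5229, -0.1078, 0.0575]
orientation: [-1.977, -2.442, -0.0]
force: [0.5, 0.2, -0.5]
finger_gap: 0.001
```

```bash
sed -i 's/(395,258,515,300)/(375,258,475,302)/;s/(325,268,450,352)/(300,255,450,352)/' chk.py; python3 chk.py
```

```text
t 8.9833 pos [ 0.5229 -0.1078  0.0575] yaw 12.016176359990661 turn [ 0.0014 -0.0141  0.0162] units [ 0.0271 -0.0285 -0.0066] F [ 0.4629  0.2263 -0.4609] gap 0.07899460534092145
top [393.7349 282.2736] 234.5 lane y 95.10514610079565 x 0.510964113754202
top [432.4641 278.9979] 237.0 lane y 47.178500241831955 x 0.3281453142054769
top [465.2221 278.7622] 370.0 lane y 6.979725717216539 x -2.9427018408253733
side [439.328  341.8075] 93.5 lane y -56.959310687034574 x 17.079616501095902
side [334.6402 291.4049] 195.5 lane y 96.73417212573145 x 0.6536296124467604
side [396.9628 288.2911] 3724.0 lane y 32.60725547091281 x 58.08646685962205
```

The mount is now about 32 mm over the lip and finger contact agrees. I'll back off, go up, open to 48 mm, and touch the free table in front of the lip to calibrate the tip height at that opening.

>>> play_rows --series '[{"rot": [0, 0, 0], "offset": [-0.3, 0, 0], "grip": 0}, {"rot": [0, 0, 0], "offset": [-0.1, 0, 0], "grip": 0}, {"rot": [0, 0, 0], "offset": [0, 0, -0.5], "grip": 0}, {"rot": [0, 0, 0], "offset": [0, 0, -1], "grip": 0}, {"rot": [0, 0, 0], "offset": [0, 0, -1], "grip": 0}, {"rot": [0, 0, 0], "offset": [0.6, 0, 0], "grip": 48}, {"rot": [0, 0, 0], "offset": [1, 0, 0], "grip": 48}, {"rot": [0, 0, 0], "offset": [1, 0, 0], "grip": 48}, {"rot": [0, 0, 0], "offset": [1, 0, 0], "grip": 48}, {"rot": [0, 0, 0], "offset": [1, 0, 0], "grip": 48}]'

```text
time_s: 9.92
position: [0.5011, -0.0046, 0.1212]
orientation: [1.978, 2.44, 0.002]
force: [0.1, 0.0, 0.8]
finger_gap: 0.561
```

>>> play_rows --series '[{"rot": [0, 0, 0], "offset": [1, 0, 0], "grip": 48}, {"rot": [0, 0, 0], "offset": [0.8, 0, 0], "grip": 48}, {"rot": [0, 0, 0], "offset": [0.4, 0, 0], "grip": 48}, {"rot": [0, 0, 0], "offset": [0, 0, 0.8], "grip": 48}, {"rot": [0, 0, 0], "offset": [0, 0, 0.8], "grip": 48}, {"rot": [0, 0, 0], "offset": [0, 0, 0.8], "grip": 48}, {"rot": [0, 0, 0], "offset": [0, 0, 0.6], "grip": 48}, {"rot": [0, 0, 0], "offset": [0, 0, 0.4], "grip": 48}, {"rot": [0, 0, 0], "offset": [0, 0, 0.2], "grip": 48}, {"rot": [0, 0, 0], "offset": [0, 0, 0], "grip": 48}]'

```text
time_s: 10.75
position: [0.4894, 0.0479, 0.0296]
orientation: [-1.978, -2.441, 0.002]
force: [0.5, -0.1, 0.5]
finger_gap: 0.561
```

```bash
python3 -c "
from go import *
plan([*lane(106),.0144],12)"; python3 chk.py
```

```text
t 10.75 pos [0.4894 0.0479 0.0296] yaw 11.963329989696831 turn [-0.0711  0.0337 -0.0366] units [-2.5407 -0.0111  0.6086] F [ 0.502  -0.0872  0.5484] gap 47.92846294131705
t 10.75 pos [0.4894 0.0479 0.0296] yaw 11.963329989696831 turn [-0.0711  0.0337 -0.0366] units [-6.3407 -0.0111 -1.1234] F [ 0.502  -0.0872  0.5484] gap 47.92846294131705
top [432.4329 278.9733] 318.0 lane y 47.21295950769045 x 0.3617499106559485
side [359.0843 305.0098] 7440.0 lane y 56.46162366520039 x 2.3391299238224157
```

>>> play_rows --series '[{"rot": [0, 0, 0], "offset": [0, 0, 0.2], "grip": 48}, {"rot": [0, 0, 0], "offset": [0, 0, 0.15], "grip": 48}, {"rot": [0, 0, 0], "offset": [0, 0, 0.1], "grip": 48}, {"rot": [0, 0, 0], "offset": [0, 0, 0.02], "grip": 48}, {"rot": [0, 0, 0], "offset": [0, 0, 0.02], "grip": 48}, {"rot": [0, 0, 0], "offset": [0, 0, 0.02], "grip": 48}, {"rot": [0, 0, 0], "offset": [0, 0, 0.02], "grip": 48}, {"rot": [0, 0, 0], "offset": [0, 0, 0], "grip": 48}, {"rot": [0, 0, 0], "offset": [0, 0, 0], "grip": 48}, {"rot": [0, 0, 0], "offset": [0, 0, 0], "grip": 48}]'

```text
time_s: 11.68
position: [0.4898, 0.0486, 0.0169]
orientation: [1.977, 2.442, 0.0]
force: [0.2, -0.7, 1.0]
finger_gap: 0.559
```

>>> play_rows --series '[{"rot": [0, 0, 0], "offset": [0, 0, 0.02], "grip": 48}, {"rot": [0, 0, 0], "offset": [0, 0, 0.02], "grip": 48}, {"rot": [0, 0, 0], "offset": [0, 0, 0], "grip": 48}, {"rot": [0, 0, 0], "offset": [0, 0, 0], "grip": 48}, {"rot": [0, 0, 0], "offset": [0, 0, 0], "grip": 48}, {"rot": [0, 0, 0], "offset": [0, 0, 0], "grip": 48}, {"rot": [0, 0, 0], "offset": [0, 0, 0], "grip": 48}, {"rot": [0, 0, 0], "offset": [0, 0, 0], "grip": 48}, {"rot": [0, 0, 0], "offset": [0, 0, 0], "grip": 48}, {"rot": [0, 0, 0], "offset": [0, 0, 0], "grip": 48}]'

```text
time_s: 12.52
position: [0.4897, 0.0486, 0.0158]
orientation: [1.977, 2.442, 0.0]
force: [-0.7, -0.1, 0.3]
finger_gap: 0.565
```

>>> play_rows --series '[{"rot": [0, 0, 0], "offset": [0, 0, 0.02], "grip": 48}, {"rot": [0, 0, 0], "offset": [0, 0, 0.02], "grip": 48}, {"rot": [0, 0, 0], "offset": [0, 0, 0.02], "grip": 48}, {"rot": [0, 0, 0], "offset": [0, 0, 0], "grip": 48}, {"rot": [0, 0, 0], "offset": [0, 0, 0], "grip": 48}, {"rot": [0, 0, 0], "offset": [0, 0, 0], "grip": 48}, {"rot": [0, 0, 0], "offset": [0, 0, 0], "grip": 48}, {"rot": [0, 0, 0], "offset": [0, 0, 0], "grip": 48}, {"rot": [0, 0, 0], "offset": [0, 0, 0], "grip": 48}, {"rot": [0, 0, 0], "offset": [0, 0, 0], "grip": 48}]'

```text
time_s: 13.35
position: [0.4897, 0.0486, 0.0144]
orientation: [-1.977, -2.442, -0.0]
force: [-0.9, -0.6, 4.4]
finger_gap: 0.561
```

Contact at TCP z ≈ 0.0145, so the tip offset is about 14.5 mm at 48 mm opening and about 15 mm at 44 mm. I'll move to the grasp with the tips 1.2 mm above the mount's bottom.

>>> play_rows --series '[{"rot": [0, 0, 0], "offset": [0, 0, -0.6], "grip": 52}, {"rot": [0, 0, 0], "offset": [0, 0, -1], "grip": 52}, {"rot": [0, 0, 0], "offset": [0, 0, -1], "grip": 52}, {"rot": [0, 0, 0], "offset": [-0.55, 0, 0], "grip": 52}, {"rot": [0, 0, 0], "offset": [-0.8, 0, 0], "grip": 52}, {"rot": [0, 0, 0], "offset": [-0.7, 0, 0], "grip": 52}, {"rot": [0, 0, 0], "offset": [-0.5, 0, 0], "grip": 52}, {"rot": [0, 0, 0], "offset": [0, 0, 0], "grip": 52}, {"rot": [0, 0, 0], "offset": [0, 0, 0], "grip": 52}, {"rot": [0, 0, 0], "offset": [0, 0, 0], "grip": 52}]'

```text
time_s: 14.18
position: [0.5027, -0.0128, 0.079]
orientation: [-1.976, -2.442, -0.0]
force: [-0.2, -0.3, -0.0]
finger_gap: 0.609
```

```bash
python3 -c "
from go import *
plan([*lane(106.5),.0563],12)
a=snap('top')['pixels'];b=snap('side')['pixels']
cv2.imwrite('pics/v3.png',np.vstack([cv2.resize(a[210:310,360:520],(480,300),interpolation=2),cv2.resize(b[240:340,290:450],(480,300),interpolation=2)])[:,:,::-1])"
```

```text
t 14.1833 pos [ 0.5027 -0.0128  0.079 ] yaw 12.048393344205616 turn [-0.0217 -0.0343  0.0484] units [-0.0357 -0.0254  0.9096] F [-0.2252 -0.2681 -0.0368] gap 52.000727654129626
```

View pics/v3.png

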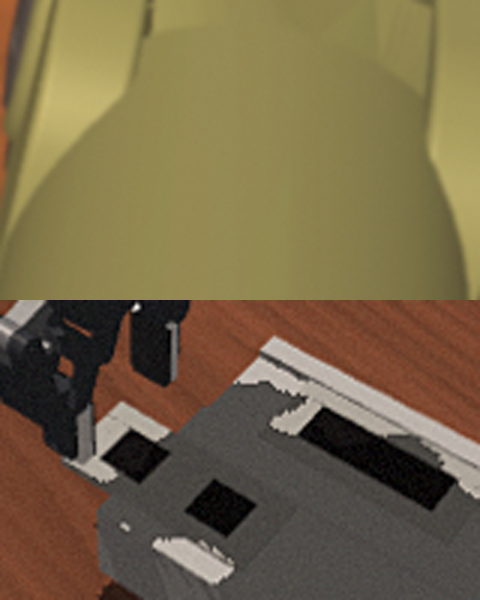

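The top view is blocked by the arm. In the side view the jaws straddle the overhanging end, with the finger at (70,440) and the mount lying flat. I'll descend and close.

>>> play_rows --series '[{"rot": [0, 0, 0], "offset": [0, -0.02, 0.3], "grip": 52}, {"rot": [0, 0, 0], "offset": [0, 0, 0.3], "grip": 52}, {"rot": [0, 0, 0], "offset": [0, 0, 0.2], "grip": 52}, {"rot": [0, 0, 0], "offset": [0, 0, 0.11], "grip": 52}, {"rot": [0, 0, 0], "offset": [0, 0, 0], "grip": 52}, {"rot": [0, 0, 0], "offset": [0, 0, 0], "grip": 52}, {"rot": [0, 0, 0], "offset": [0, 0, 0], "grip": 48}, {"rot": [0, 0, 0], "offset": [0, 0, 0], "grip": 46}, {"rot": [0, 0, 0], "offset": [0, 0, 0], "grip": 45}, {"rot": [0, 0, 0], "offset": [0, 0, 0], "grip": 44.5}]' --force 50

```text
time_s: 15.12
position: [0.5027, -0.0139, 0.0568]
orientation: [1.977, 2.441, 0.001]
force: [1.0, 0.6, -0.0]
finger_gap: 0.522
```

>>> play_rows --series '[{"rot": [0, 0, 0], "offset": [0, 0, 0], "grip": 43}, {"rot": [0, 0, 0], "offset": [0, 0, 0], "grip": 42}, {"rot": [0, 0, 0], "offset": [0, 0, 0], "grip": 40}, {"rot": [0, 0, 0], "offset": [0, 0, 0], "grip": 40}, {"rot": [0, 0, 0], "offset": [0, 0, 0], "grip": 40}, {"rot": [0, 0, 0], "offset": [0, 0, 0], "grip": 40}, {"rot": [0, 0, 0], "offset": [0, 0, 0], "grip": 40}, {"rot": [0, 0, 0], "offset": [0, 0, 0], "grip": 40}, {"rot": [0, 0, 0], "offset": [0, 0, 0], "grip": 40}, {"rot": [0, 0, 0], "offset": [0, 0, 0], "grip": 40}]'

```text
time_s: 15.95
position: [0.5027, -0.0138, 0.0568]
orientation: [1.977, 2.442, 0.001]
force: [-1.7, 0.7, 5.3]
finger_gap: 0.49
```

```bash
python3 -c "
from go import *
plan([*lane(106.5),.0563],12)
b=snap('side')['pixels']
cv2.imwrite('pics/v4.png',cv2.resize(b[240:340,290:420],(780,600),interpolation=2)[:,:,::-1])"
```

```text
t 15.95 pos [ 0.5027 -0.0138  0.0568] yaw 12.017174482862984 turn [ 0.0298 -0.0095  0.0172] units [ 0.0022 -0.0183  0.0219] F [-1.7081  0.6845  5.3353] gap 41.836181133018776
```

View pics/v4.png

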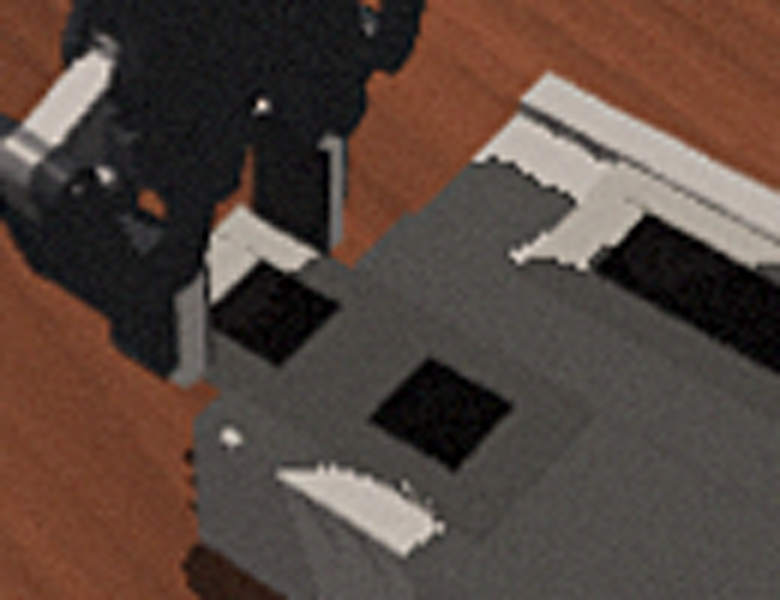

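The jaws hold the overhanging end by its two sides, with the fingertip at (190,380) level with the mount's edge. The gap reads 41.8 mm, a bit under 44 mm, so I'll test with a short slow lift.

>>> play_rows --series '[{"rot": [0, 0, 0], "offset": [0, 0, -0.05], "grip": 40}, {"rot": [0, 0, 0], "offset": [0, 0, -0.1], "grip": 40}, {"rot": [0, 0, 0], "offset": [0, 0, -0.15], "grip": 40}, {"rot": [0, 0, 0], "offset": [0, 0, -0.15], "grip": 40}, {"rot": [0, 0, 0], "offset": [0, 0, -0.15], "grip": 40}, {"rot": [0, 0, 0], "offset": [0, 0, 0], "grip": 40}, {"rot": [0, 0, 0], "offset": [0, 0, 0], "grip": 40}, {"rot": [0, 0, 0], "offset": [0, 0, 0], "grip": 40}, {"rot": [0, 0, 0], "offset": [0, 0, 0], "grip": 40}, {"rot": [0, 0, 0], "offset": [0, 0, 0], "grip": 40}]'

```text
time_s: 16.83
position: [0.5023, -0.0139, 0.0714]
orientation: [-1.977, -2.442, 0.0]
force: [-0.1, -0.4, -0.2]
finger_gap: 0.483
```

```bash
python3 -c "
from go import *
plan([*lane(106.5),.0563],12)
b=snap('side')['pixels']
cv2.imwrite('pics/v5.png',cv2.resize(b[230:340,290:430],(764,600),interpolation=2)[:,:,::-1])"
```

```text
t 16.8333 pos [ 0.5023 -0.0139  0.0714] yaw 12.009090896662695 turn [-0.0139 -0.001   0.0091] units [ 0.0043 -0.0025  0.6049] F [-0.1475 -0.4072 -0.235 ] gap 41.263573732381516
```

View pics/v5.png

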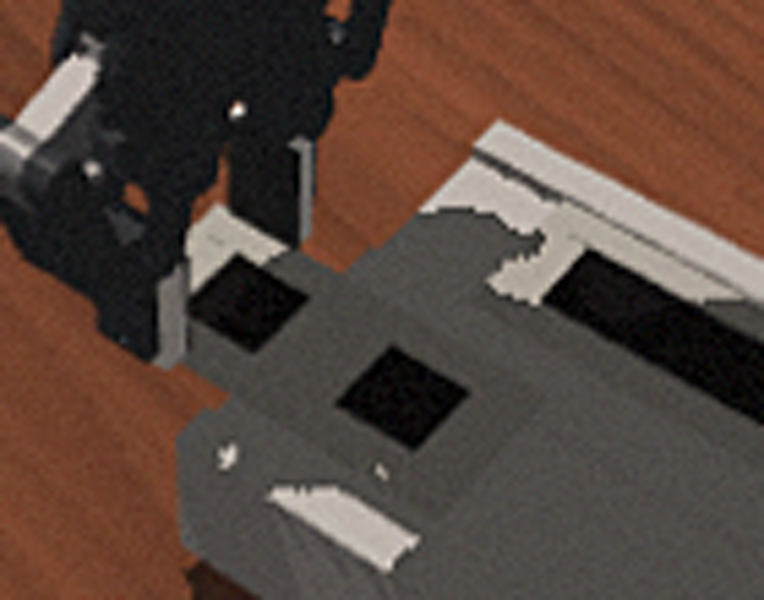

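>>> play_rows --series '[{"rot": [0, 0, 0], "offset": [0, 0, -0.2], "grip": 40}, {"rot": [0, 0, 0], "offset": [0, 0, -0.4], "grip": 40}, {"rot": [0, 0, 0], "offset": [0, 0, -0.5], "grip": 40}, {"rot": [0, 0, 0], "offset": [0, 0, -0.5], "grip": 40}, {"rot": [0, 0, 0], "offset": [0, 0, -0.5], "grip": 40}, {"rot": [0, 0, 0], "offset": [0, 0, -0.5], "grip": 40}, {"rot": [0, 0, 0], "offset": [0, 0, -0.4], "grip": 40}, {"rot": [0, 0, 0], "offset": [0, 0, -0.2], "grip": 40}, {"rot": [0, 0, 0], "offset": [0, 0, 0], "grip": 40}, {"rot": [0, 0, 0], "offset": [0, 0, 0], "grip": 40}]'

```text
time_s: 17.72
position: [0.5025, -0.0138, 0.1517]
orientation: [1.977, 2.442, 0.001]
force: [0.5, 0.4, -1.4]
finger_gap: 0.484
```

```bash
python3 -c "
from go import *
# mount centre is 35.3 mm behind TCP along lane: panel target (c) + 35.3 along long side
C=np.array([.481,.2595]);t=np.radians(77.1);u=np.array([np.cos(t),np.sin(t)])
plan([*(C+u*.0353),.14],12-24.9)
b=snap('side')
cv2.imwrite('pics/v6.png',cv2.resize(b['pixels'][180:340,260:470],(787,600),interpolation=2)[:,:,::-1])"
```

```text
t 17.7167 pos [ 0.5025 -0.0138  0.1517] yaw 12.017807372273296 turn [ 0.0168 -0.0202 24.9178] units [11.8767 -3.2771  0.4671] F [ 0.5387  0.3556 -1.3934] gap 41.29771350167736
```

View pics/v6.png

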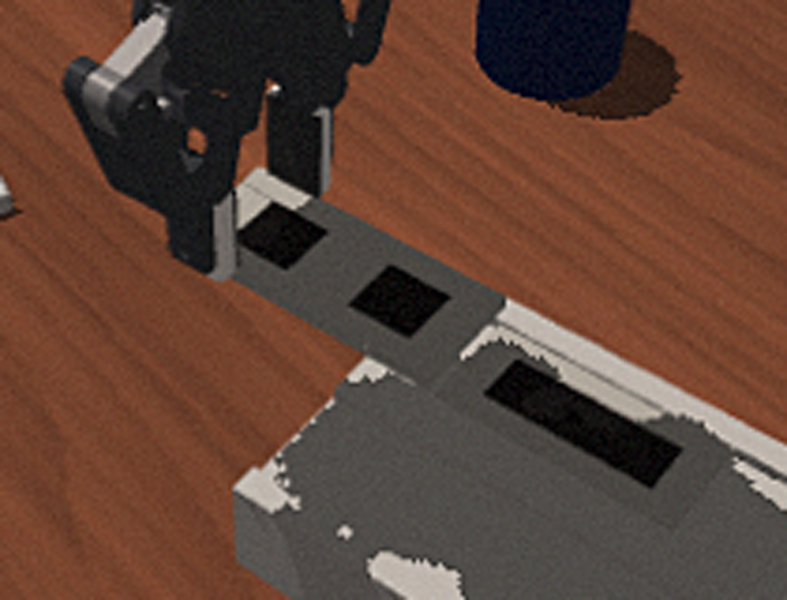

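The mount is held by its end at about (230,230), well clear of the jig, and it looks level. The pano mount is undisturbed. I'll turn and carry it.

>>> play_rows --series '[{"rot": [0, 0, 1.5], "offset": [0, 0, 0], "grip": 40}, {"rot": [0, 0, 3], "offset": [0, 0, 0], "grip": 40}, {"rot": [0, 0, 3], "offset": [0, 0, 0], "grip": 40}, {"rot": [0, 0, 3], "offset": [0, 0, 0], "grip": 40}, {"rot": [0, 0, 3], "offset": [0, 0, 0], "grip": 40}, {"rot": [0, 0, 3], "offset": [0, 0, 0], "grip": 40}, {"rot": [0, 0, 3], "offset": [0, 0, 0], "grip": 40}, {"rot": [0, 0, 3], "offset": [0, 0, 0], "grip": 40}, {"rot": [0, 0, 2.4], "offset": [0, 0, 0], "grip": 40}, {"rot": [0, 0, 0], "offset": [0, 0, 0], "grip": 40}]'

```text
time_s: 18.6
position: [0.5019, -0.014, 0.1507]
orientation: [-2.457, -1.956, 0.003]
force: [-0.6, 0.9, -1.4]
finger_gap: 0.485
```

>>> play_rows --series '[{"rot": [0, 0, 0], "offset": [0.2, -0.05, 0], "grip": 40}, {"rot": [0, 0, 0], "offset": [0.4, -0.1, 0], "grip": 40}, {"rot": [0, 0, 0], "offset": [0.6, -0.17, 0], "grip": 40}, {"rot": [0, 0, 0], "offset": [0.7, -0.2, 0], "grip": 40}, {"rot": [0, 0, 0], "offset": [0.7, -0.2, 0], "grip": 40}, {"rot": [0, 0, 0], "offset": [0.7, -0.2, 0], "grip": 40}, {"rot": [0, 0, 0], "offset": [0.7, -0.2, 0], "grip": 40}, {"rot": [0, 0, 0], "offset": [0.7, -0.2, 0], "grip": 40}, {"rot": [0, 0, 0], "offset": [0.7, -0.2, 0], "grip": 40}, {"rot": [0, 0, 0], "offset": [0.7, -0.2, 0], "grip": 40}]'

```text
time_s: 19.43
position: [0.4939, 0.1465, 0.1514]
orientation: [-2.454, -1.96, 0.0]
force: [-0.4, -0.1, -0.5]
finger_gap: 0.486
```

>>> play_rows --series '[{"rot": [0, 0, 0], "offset": [0.7, -0.2, 0], "grip": 40}, {"rot": [0, 0, 0], "offset": [0.7, -0.2, 0], "grip": 40}, {"rot": [0, 0, 0], "offset": [0.7, -0.2, 0], "grip": 40}, {"rot": [0, 0, 0], "offset": [0.7, -0.2, 0], "grip": 40}, {"rot": [0, 0, 0], "offset": [0.7, -0.2, 0], "grip": 40}, {"rot": [0, 0, 0], "offset": [0.7, -0.2, 0], "grip": 40}, {"rot": [0, 0, 0], "offset": [0.6, -0.2, 0], "grip": 40}, {"rot": [0, 0, 0], "offset": [0.4, -0.1, 0], "grip": 40}, {"rot": [0, 0, 0], "offset": [0.2, 0, 0], "grip": 40}, {"rot": [0, 0, 0], "offset": [0, 0, 0], "grip": 40}]'

```text
time_s: 20.27
position: [0.488, 0.2855, 0.1514]
orientation: [2.455, 1.96, -0.0]
force: [0.3, -0.9, -0.4]
finger_gap: 0.485
```

```bash
cat > pl.py <<'E'
from go import *
C=np.array([.481,.2595]);t=np.radians(77.1);u=np.array([np.cos(t),np.sin(t)])
plan([*(C+u*.0353),.031],-12.9)
E
cat >> pl.py <<'E'
import sys
a=snap('top');b=snap('side')
cv2.imwrite('pics/'+sys.argv[1],np.vstack([cv2.resize(a['pixels'][190:350,70:283],(400,300),interpolation=2),cv2.resize(b['pixels'][100:260,140:353],(400,300),interpolation=2)])[:,:,::-1])
E
python3 pl.py v7.png
python3 -c "
from go import *
s=snap('side');w=plane(s,[[335.5,242.9],[366.7,260]],.140);print(w,np.linalg.norm(w[0]-w[1]))"
```

```text
t 20.2667 pos [0.488  0.2855 0.1514] yaw -12.773312679237868 turn [0.0079 0.0071 0.1267] units [ 0.3343 -0.0386  4.8159] F [ 0.2533 -0.9038 -0.4409] gap 41.40409280574937
[[ 0.5049 -0.0256  0.14  ]
 [ 0.5146 -0.0716  0.14  ]] 0.04693996522535226
```

View pics/v7.png

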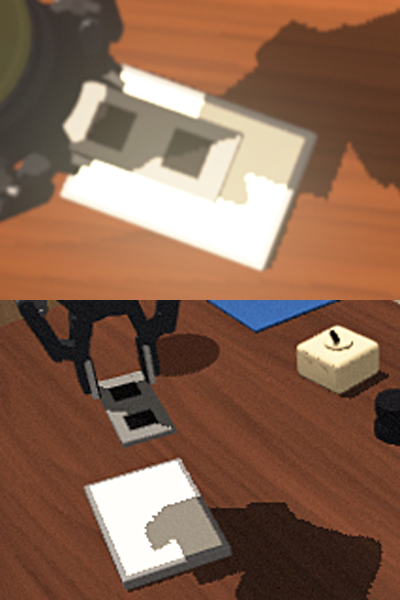

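Held and level: window spacing at the expected height is 46.9 mm, and the mount's axis matches the panel's. I'll shift 8 mm and lower to just above the panel.

>>> play_rows --series '[{"rot": [0, 0, 0.1], "offset": [0.17, -0.04, 0.2], "grip": 40}, {"rot": [0, 0, 0], "offset": [0.16, 0, 0.5], "grip": 40}, {"rot": [0, 0, 0], "offset": [0, 0, 0.7], "grip": 40}, {"rot": [0, 0, 0], "offset": [0, 0, 0.7], "grip": 40}, {"rot": [0, 0, 0], "offset": [0, 0, 0.7], "grip": 40}, {"rot": [0, 0, 0], "offset": [0, 0, 0.7], "grip": 40}, {"rot": [0, 0, 0], "offset": [0, 0, 0.6], "grip": 40}, {"rot": [0, 0, 0], "offset": [0, 0, 0.35], "grip": 40}, {"rot": [0, 0, 0], "offset": [0, 0, 0.15], "grip": 40}, {"rot": [0, 0, 0], "offset": [0, 0, 0], "grip": 40}]'

```text
time_s: 21.25
position: [0.4884, 0.2921, 0.0354]
orientation: [2.459, 1.956, -0.003]
force: [0.7, 0.7, 0.4]
finger_gap: 0.485
```

```bash
python3 pl.py v8.png
```

```text
t 21.25 pos [0.4884 0.2921 0.0354] yaw -13.002257026671295 turn [-0.0636  0.0944 -0.1022] units [0.0759 0.0008 0.1752] F [0.6654 0.6789 0.3644] gap 41.44700317630665
```

View pics/v8.png

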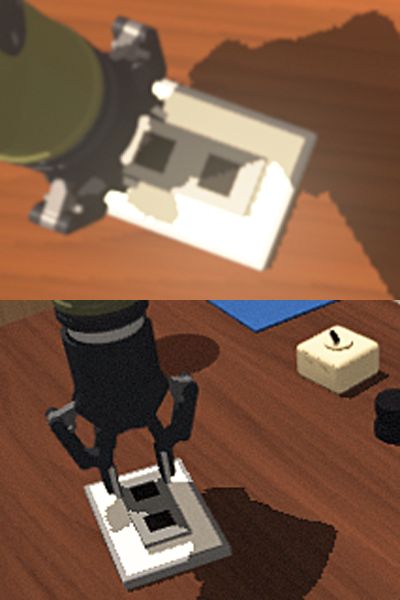

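The mount is over the panel's middle, aligned, about 6 mm above it. I'll lower to contact.

>>> play_rows --series '[{"rot": [0, 0, 0], "offset": [0.04, 0, 0.06], "grip": 40}, {"rot": [0, 0, 0], "offset": [0.03, 0, 0.06], "grip": 40}, {"rot": [0, 0, 0], "offset": [0, 0, 0.04], "grip": 40}, {"rot": [0, 0, 0], "offset": [0, 0, 0.04], "grip": 40}, {"rot": [0, 0, 0], "offset": [0, 0, 0.02], "grip": 40}, {"rot": [0, 0, 0], "offset": [0, 0, 0.02], "grip": 40}, {"rot": [0, 0, 0], "offset": [0, 0, 0], "grip": 40}, {"rot": [0, 0, 0], "offset": [0, 0, 0], "grip": 40}, {"rot": [0, 0, 0], "offset": [0, 0, 0], "grip": 40}, {"rot": [0, 0, 0], "offset": [0, 0, 0], "grip": 40}]'

```text
time_s: 22.18
position: [0.4894, 0.2943, 0.0306]
orientation: [2.458, 1.956, 0.0]
force: [0.1, -0.4, -1.7]
finger_gap: 0.486
```

>>> play_rows --series '[{"rot": [0, 0, 0], "offset": [0, 0, 0.01], "grip": 40}, {"rot": [0, 0, 0], "offset": [0, 0, 0.01], "grip": 40}, {"rot": [0, 0, 0], "offset": [0, 0, 0], "grip": 40}, {"rot": [0, 0, 0], "offset": [0, 0, 0], "grip": 40}, {"rot": [0, 0, 0], "offset": [0, 0, 0], "grip": 40}, {"rot": [0, 0, 0], "offset": [0, 0, 0], "grip": 40}, {"rot": [0, 0, 0], "offset": [0, 0, 0], "grip": 40}, {"rot": [0, 0, 0], "offset": [0, 0, 0], "grip": 40}, {"rot": [0, 0, 0], "offset": [0, 0, 0], "grip": 40}, {"rot": [0, 0, 0], "offset": [0, 0, 0], "grip": 40}]'

```text
time_s: 23.02
position: [0.4894, 0.2943, 0.0301]
orientation: [2.458, 1.956, 0.0]
force: [-0.0, -0.8, -0.9]
finger_gap: 0.487
```

>>> play_rows --series '[{"rot": [0, 0, 0], "offset": [0, 0, 0.01], "grip": 40}, {"rot": [0, 0, 0], "offset": [0, 0, 0.01], "grip": 40}, {"rot": [0, 0, 0], "offset": [0, 0, 0.01], "grip": 40}, {"rot": [0, 0, 0], "offset": [0, 0, 0.01], "grip": 40}, {"rot": [0, 0, 0], "offset": [0, 0, 0], "grip": 40}, {"rot": [0, 0, 0], "offset": [0, 0, 0], "grip": 40}, {"rot": [0, 0, 0], "offset": [0, 0, 0], "grip": 40}, {"rot": [0, 0, 0], "offset": [0, 0, 0], "grip": 40}, {"rot": [0, 0, 0], "offset": [0, 0, 0], "grip": 40}, {"rot": [0, 0, 0], "offset": [0, 0, 0], "grip": 40}]'

```text
time_s: 23.85
position: [0.4894, 0.2943, 0.0293]
orientation: [-2.458, -1.956, -0.0]
force: [-1.9, -1.8, 4.3]
finger_gap: 0.484
```

>>> play_rows --series '[{"rot": [0, 0, 0], "offset": [0, 0, 0.01], "grip": 40}, {"rot": [0, 0, 0], "offset": [0, 0, 0.01], "grip": 40}, {"rot": [0, 0, 0], "offset": [0, 0, 0], "grip": 40}, {"rot": [0, 0, 0], "offset": [0, 0, 0], "grip": 40}, {"rot": [0, 0, 0], "offset": [0, 0, 0], "grip": 40}, {"rot": [0, 0, 0], "offset": [0, 0, 0], "grip": 40}, {"rot": [0, 0, 0], "offset": [0, 0, 0], "grip": 40}, {"rot": [0, 0, 0], "offset": [0, 0, 0], "grip": 40}, {"rot": [0, 0, 0], "offset": [0, 0, 0], "grip": 40}, {"rot": [0, 0, 0], "offset": [0, 0, 0], "grip": 40}]'

```text
time_s: 24.68
position: [0.4895, 0.2944, 0.0293]
orientation: [-2.458, -1.956, -0.0]
force: [-3.7, -1.5, 8.7]
finger_gap: 0.483
```

Contact at 8.7 N. I'll release gradually, then retreat straight up.

>>> play_rows --series '[{"rot": [0, 0, 0], "offset": [0, 0, 0], "grip": 42}, {"rot": [0, 0, 0], "offset": [0, 0, 0], "grip": 43}, {"rot": [0, 0, 0], "offset": [0, 0, 0], "grip": 44}, {"rot": [0, 0, 0], "offset": [0, 0, 0], "grip": 45}, {"rot": [0, 0, 0], "offset": [0, 0, 0], "grip": 46}, {"rot": [0, 0, 0], "offset": [0, 0, 0], "grip": 48}, {"rot": [0, 0, 0], "offset": [0, 0, 0], "grip": 50}, {"rot": [0, 0, 0], "offset": [0, 0, 0], "grip": 53}, {"rot": [0, 0, 0], "offset": [0, 0, 0], "grip": 56}, {"rot": [0, 0, 0], "offset": [0, 0, 0], "grip": 56}]'

```text
time_s: 25.52
position: [0.4894, 0.2943, 0.0285]
orientation: [2.458, 1.956, 0.0]
force: [0.0, 0.1, -0.2]
finger_gap: 0.654
```

>>> play_rows --series '[{"rot": [0, 0, 0], "offset": [0, 0, -0.1], "grip": 56}, {"rot": [0, 0, 0], "offset": [0, 0, -0.2], "grip": 56}, {"rot": [0, 0, 0], "offset": [0, 0, -0.4], "grip": 56}, {"rot": [0, 0, 0], "offset": [0, 0, -0.7], "grip": 56}, {"rot": [0, 0, 0], "offset": [0, 0, -1], "grip": 56}, {"rot": [0, 0, 0], "offset": [0, 0, -1], "grip": 56}, {"rot": [0, 0, 0], "offset": [0, 0, -1], "grip": 56}, {"rot": [0, 0, 0], "offset": [0, 0, -1], "grip": 56}, {"rot": [0, 0, 0], "offset": [0, 0, -1], "grip": 56}, {"rot": [0, 0, 0], "offset": [0, 0, -1], "grip": 56}]'

```text
time_s: 26.35
position: [0.4895, 0.2941, 0.2161]
orientation: [-2.459, -1.955, -0.002]
force: [0.4, -0.0, -0.2]
finger_gap: 0.655
```

>>> play_rows --series '[{"rot": [0, 0, 0], "offset": [1, 0, 0], "grip": 56}, {"rot": [0, 0, 0], "offset": [1, 0, 0], "grip": 56}, {"rot": [0, 0, 0], "offset": [1, 0, 0], "grip": 56}, {"rot": [0, 0, 0], "offset": [1, 0, 0], "grip": 56}, {"rot": [0, 0, 0], "offset": [1, 0, 0], "grip": 56}, {"rot": [0, 0, 0], "offset": [1, 0, 0], "grip": 56}, {"rot": [0, 0, 0], "offset": [1, 0, 0], "grip": 56}, {"rot": [0, 0, 0], "offset": [0.8, 0, 0], "grip": 56}, {"rot": [0, 0, 0], "offset": [0.4, 0, 0], "grip": 56}, {"rot": [0, 0, 0], "offset": [0, 0, 0], "grip": 56}]'

```text
time_s: 27.18
position: [0.5346, 0.497, 0.2138]
orientation: [-2.455, -1.96, -0.001]
force: [-2.3, -0.1, 0.6]
finger_gap: 0.657
```

Run:
```python
from go import *
plan([.5,.3,.2],-12.9)
a=snap('top');b=snap('side');W={}
for n,s,roi in(('top',a,(100,220,242,340)),('side',b,(180,180,270,260))):
    W[n]=[cen(c) for c in blobs((s['pixels'].max(2)<110).astype(np.uint8)*255,roi,40)];print(n,np.array(W[n]),plane(s,W[n],.0165))
for n,s,r in(('pano top',a,(415,205,510,245)),('pano side',b,(385,265,450,320))):
    print(n,[cen(c).round(1) for c in blobs((s['pixels'].max(2)<100).astype(np.uint8)*255,r,300)])
cv2.imwrite('pics/v9.png',np.vstack([cv2.resize(a['pixels'][190:350,70:283],(400,300),interpolation=2),cv2.resize(b['pixels'][160:320,140:353],(400,300),interpolation=2)])[:,:,::-1])
```

```text
t 27.1833 pos [0.5346 0.497  0.2138] yaw -12.793460687693747 turn [-0.0012 -0.0676  0.1065] units [-7.9916  0.4119  0.5501] F [-2.3142 -0.0962  0.5711] gap 56.08092780678043
top [[186.5014 281.9592]
 [215.4069 261.3809]] [[0.4773 0.2351 0.0165]
 [0.5081 0.2026 0.0165]]
side [[187.9112 224.0859]
 [227.7237 220.7589]
 [216.9184 203.9439]
 [248.674  224.8949]] [[0.4216 0.2707 0.0165]
 [0.4791 0.2332 0.0165]
 [0.4872 0.2862 0.0165]
 [0.5013 0.2006 0.0165]]
pano top [array([456.4, 223.2])]
pano side [array([415.5, 292.2])]
```

View pics/v9.png

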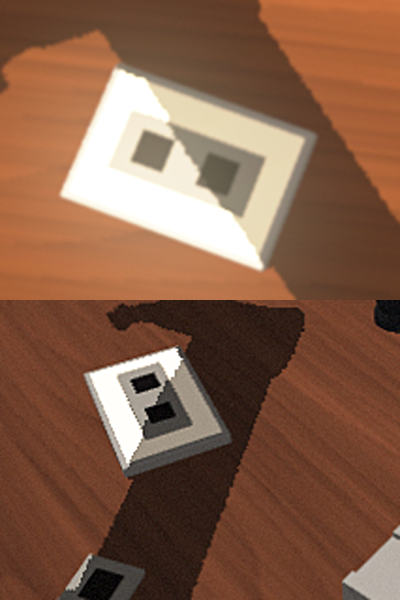

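The mount lies flat in the panel's middle with its long sides parallel, at about (187,165) in the top crop against a panel centre of about (188,167). The pano window centroids have moved at most 0.1 px. Handing in.

```bash
python3 -c "
from bench import arm
print(arm.finish_job())"
```

```text
the job is handed in; nothing more can be done
None
```

The stereo mount now lies flat in the middle of the light panel with its long side along the panel's, and the job is handed in. It took 27 s on the robot's clock.

I pushed it along its lane with closed fingers until about 32 mm overhung the jig. I then gripped that end by its two sides, lifted it 95 mm, carried it over, lowered it to light contact (about 9 N) and released it.

**Last checks:**
- **Position:** the mount sits within a few millimetres of the panel's centre in both views, with the gripper well clear.
- **Pano mount:** its window centroids are unchanged to within 0.1 px in both views.

**Disagreements:**
- **Grip opening:** it read about 41.4 mm on the 44 mm mount. The reading stayed steady through the carry and the mount did not slip.
- **Panel centre:** the two camera views differed by about 4 mm in y, so I aimed between them.
- **Final angle:** my numeric window fit was spoiled by the arm's shadow. I judged the mount's alignment with the panel from the last picture and the tool angle, which was within 0.2° of target.

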